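Shut the marked stopcock under its sliding cover

ROBOT

A 6-joint arm with a two-finger parallel gripper is mounted at the origin on a cart in front of the work surface, level with it; the furniture and walls round the work are solid. World frame = base frame: x ahead of the robot, y to its left, z up, the work surface at z = 0. Lengths are in m, angles in rad, forces in N, time in s.
With the tool pointing down it reaches from about 0.25 to 0.775 m from the base axis. Payload 4 kg.
Tool frame: the origin (TCP) lies at the very end of the fingers, on their centre line; the grasp point (between the pads) lies 19 mm behind it; z points along the fingers, y is the line along which they close (so a half turn about z gives the same grasp; the last joint's range is limited). The gripper opens to 94 mm and grips with 3 to 60 N. Pads are 16 mm wide; open, the fingers measure 119 mm over their backs; the gripper's body (75 mm by 177 mm) begins 78 mm behind the grasp point.
Start: joints at [-1.383, 0.087, 1.371, -0, 1.684, -0.103], TCP at [0.158, -0.527, 0.206] pointing down, gripper open.
Joint ranges: [-3.1, 3.1], [-0.76, 2.03], [0.27, 2.55], [-1.08, 4.22], [0.17, 2.65], [-2.57, 2.57]. Speed limits (rad/s): [2.79, 2.79, 3.14, 3.14, 3.14, 3.14].

INTERFACE

Orientations are given as [roll, pitch, yaw] about the fixed x, y, z axes, in that order (R = Rz(yaw) Ry(pitch) Rx(roll)).
In Python, from bench import robot gives the robot as it stands. The module is installed in compiled form; this text tells all that it offers.
- The arm moves only by the tool move_arm, never from a script. Its argument "deltas" is one flat list of numbers, 7 for each row, row after row: the turn, a rotation vector about the tool's x, y, z in rad, then the shift along the tool's x, y, z in cm, then the closure, from -1 (fully open) to 1 (shut). A call has 1 to 8 rows; each row is the pose to reach, as a shift and turn from the pose commanded when the call began, along the tool's axes at that moment; what a row does not reach only later rows make up. A row lasts 1/10 s, in which the tool goes at most 50 mm and 8.59 degrees, less where a joint would pass 70% of its speed; a pose out of reach is approached as far as the arm can. A call with a gripper value outside its range is refused whole. The fingers move at their own pace and stop on an object; the grip force is fixed at half the most. Time passes only in rows, so rows that repeat a pose let the fingers close. It gives the time, the measured TCP pose, the force, the opening and the grip force at its end, in the units of the state.
- robot.get_obs(): the state, without advancing time (a new reading comes with each control period).
- robot.snapshot(name): name is "side" or "top"; returns a dict with "image" (400x640x3 uint8, red, green, blue), "depth" (400x640 float32, m along the optical axis (not along the pixel's ray), 0 where there is no reading), "fov_y" (degrees; the focal length in pixels is half the picture's height over the tangent of half this angle, whatever the lens; pixels are square), "cx", "cy" (the principal point, pixels), "origin" and "orientation" of the camera in the world. Camera axes: x right, y up, looking along -z (the intrinsics and any distortion apply to the point x, -y, -z); pixel columns grow to the right and rows downward; lengths in m; the calibration is good to about 2 mm. A picture is of the moment at which its call begins.
- robot.close_job(): hands the job in; it is judged then, once.
The state is a dict: "time": time; "joint_positions": joint angles; "qvel": joint speeds; "joint_torque": joint torques, N m; "tool_pos": TCP position; "ee_rot": TCP orientation; "wrist_force": force on the tool from outside, world axes, zero at the start; "wrist_torque": the same for the moment, N m; "width": finger opening in m; "finger_force": force on a finger pad.
Only numpy, scipy, OpenCV 4.12 (cv2) and the standard library are available. Lean on these libraries where they do the work, as an engineer would, in place of code of your own. Each camera call takes 0.05 s, during which the arm holds its last target. There are 200 camera calls.

TASK

Slide the white cover of the stopcock box all the way back, away from the robot, to uncover the two valves; push it along its guides, do not lift or tip it. Then push the marked handle, the one with the round disc end, clockwise (seen from above) through its quarter turn until it is fully shut. Leave the other, straight handle as it is, leave the cover open, and do not disturb the blue-capped tube, the vial and the tape roll beside the box.

Things in the scene. Friction and masses are not known exactly. Their poses are not given: they have to be found in the camera images.
- stopcock_box: grey fixed box, 234 (x) by 254 mm (y), rim 60 mm high. Origin on the worktop below its middle; x to its back (roughly away from the robot), y to its left, z up. Front half (x -109 to 0, y -114 to 114 mm): open bay with the valves. Back half: closed deck level with the rim. Side guide ribs (inner faces y +-120 mm) and a back stop rib (inner face x 113 mm) stand 7 mm above the rim.
- cover: loose white plate, 112 (x) by 236 (y) by 5 mm, 0.25 to 0.5 kg, lying on the rim between the ribs, axes as the box's. Origin: centre of its underside, 60 mm up. A raised hood on it, 84 by 170 mm, top 26 mm above the underside, has an upright front face at x = -30 mm to push on. Starts over the bay (origin at box x -55 to -50 mm); meets the stop rib at box x 57 mm. Slides with a few N of friction.
- cover_step (a point): middle of the upright front face of the cover's hood, 16 mm above the cover's underside (76 mm above the worktop); x points along the slide, to the back of the box.
- marked_handle (a joint): turn of the marked handle in rad: near 0 (0 to 0.3 at the start) is open, the handle pointing out of the front of the box (its -x); grows clockwise seen from above; 1.571 is the shut stop, the handle pointing to the box's left (+y). It stays where it is left; about 0.05 N m of friction.
- marked_end (a point): top centre of the disc end (30 mm across, 12 mm thick, small bright boss) of the marked dark steel handle, whose bar is 14 mm wide. Disc centre 45 mm from the turning axis, tip 60 mm. The lever spans 38 to 50 mm above the worktop; below it a pipe's top is 26 mm up. The point's -x points from the axis to the end. It is on the left or the right valve, hidden under the cover at first.
- marked_valve: brass body of the marked valve in the bay; origin on the worktop on the turning axis of its handle, 27 mm in front of the box's origin line (box x = -27 mm) and 47 mm left or right of the middle (box y = +-47 mm); axes along the box's.
- plain_handle (a joint): turn of the other, unmarked handle in rad, same meaning; it starts open (0 to 0.15) and must stay open.
- plain_end (a point): point on top of the unmarked handle, a plain straight flat lever 14 mm wide and 60 mm long without a disc, 45 mm from its turning axis, 50 mm above the worktop.
- blue_cap_tube: small tube bottle with a blue cap, 33 mm across, 104 mm high, standing left of the box; origin at the centre of its underside, z up.
- vial: white vial with snap cap, 36 mm across, 90 mm high, standing left of the box; origin at the centre of its underside, z up.
- tape_roll: roll of paper tape lying flat, 54 mm across, 13 mm high, on the worktop to the right of the box; origin at the centre of its underside.

How it is judged:
By the outcome, as a careful person would: the job done as asked, in the order asked, and still so for the second after the job is handed in, with the robot touching nothing.
It also fails if it takes over 48 s, if anything falls off the work surface, if the arm or the gripper's body presses on something with over 40 N, if the wrist force passes 120 N, or if a joint passes its speed limit or range.

## Working session

There is one attempt and no reset: what is moved stays moved. The work goes in short steps, Python scripts to look and compute and a tool call to move; the robot and the scene stay as the last step left them, time stands still between calls to the robot, and variables do not carry over. Pictures are saved under pics/ and viewed, at most 10 in all, crops included, and the job is handed in when it is done.

Besides the shell and the picture viewer there is one more tool, called in YAML: its name, and indented under it one key for each argument. move_arm: Moves the arm, as the interface text tells. Its arguments: {"type":"object","properties":{"deltas":{"type":"array","items":{"type":"number"}}},"required":["deltas"]}

```bash
mkdir -p pics
cat > h.py <<'E'
import numpy as np,cv2
from scipy.spatial.transform import Rotation as R
from bench import robot
def snap(n):
    s=robot.snapshot(n); s['f']=200/np.tan(np.radians(s['fov_y'])/2); return s
def rot(o):
    o=np.array(o,float)
    if o.shape==(3,3): return o
    return R.from_euler('xyz',o).as_matrix() if o.size==3 else R.from_quat(o).as_matrix()
def cloud(s):
    v,u=np.mgrid[:400,:640]; d=s['depth']
    p=np.stack([(u-s['cx'])/s['f']*d,-(v-s['cy'])/s['f']*d,-d],-1)
    return p@rot(s['orientation']).T+np.array(s['origin'])
def ray(s,u,v,z):
    d=rot(s['orientation'])@np.array([(u-s['cx'])/s['f'],-(v-s['cy'])/s['f'],-1]); o=np.array(s['origin'])
    return o+d*(z-o[2])/d[2]
def save(s,n): cv2.imwrite('pics/'+n,s['image'][:,:,::-1])
E
python3 - <<'E'
from h import *
for n in('top','side'):
    s=snap(n); save(s,n+'0.png'); print({k:v for k,v in s.items() if k not in('image','depth')})
    np.savez(n+'0.npz',**s)
print(robot.get_obs())
E
```

```text
{'fov_y': 45.59918319835312, 'cx': 316.83498649128967, 'cy': 204.47829468909885, 'origin': array([0.45098976, 0.21740393, 1.09726187]), 'orientation': array([ 0.04831851, -0.00504528, -1.58080178]), 'f': np.float64(475.79069233432017)}
{'fov_y': 49.66380452564129, 'cx': 318.75122129077374, 'cy': 202.5816207787336, 'origin': array([0.31574752, 1.07991306, 0.73769843]), 'orientation': array([ 0.92887398,  0.00762964, -2.94061713]), 'f': np.float64(432.20747690387543)}
{'time': 0.1, 'joint_positions': array([-1.38311560e+00,  8.79018328e-02,  1.37205205e+00, -2.25320915e-06,
        1.68361126e+00, -1.03064045e-01]), 'qvel': array([ 1.44071065e-03, -2.07402710e-03, -3.44920420e-03, -1.31370671e-03,
       -5.25615613e-05, -2.04946925e-03]), 'joint_torque': array([ 1.57964485e-03, -3.41252267e+01, -3.03301835e+01,  7.20091118e-02,
        3.04743368e-02, -9.47961121e-05]), 'tool_pos': array([ 0.15758991, -0.52643855,  0.2044358 ]), 'ee_rot': array([-3.13963041e+00, -2.00704716e-04,  2.90744322e-01]), 'wrist_force': array([-0.76611045, -0.80282318,  0.17899827]), 'wrist_torque': array([-0.01971414,  0.04921464,  0.00430651]), 'finger_force': 0.0, 'width': 0.09363672157673107}
```

View pics/top0.png

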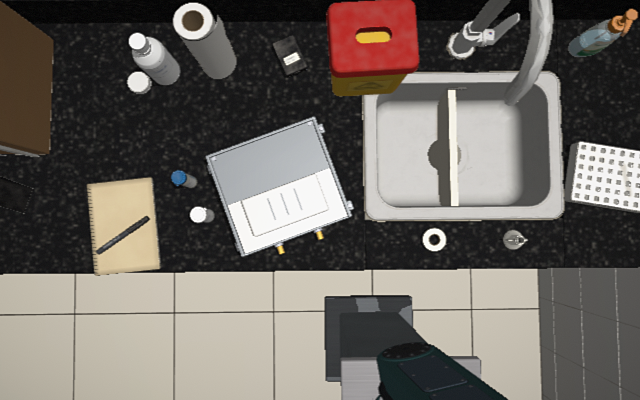

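View pics/side0.png

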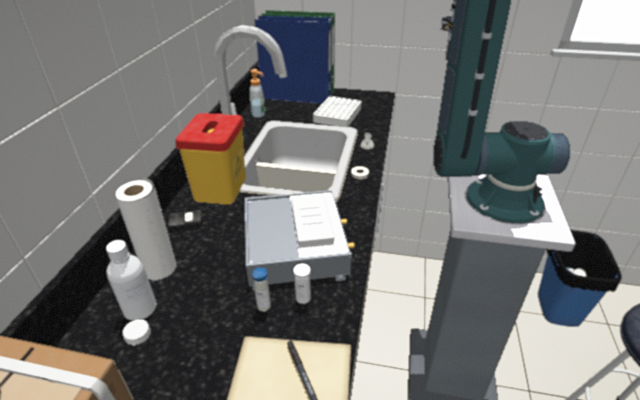

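The top view shows the box, with outline corners near (207,156), (317,118), (351,217) and (243,256). The white cover is on its front half, the vial and tube caps are at (198,214) and (178,177), and the tape is at (434,239). Next I fit the box.

Run:
```python
from h import *
s=dict(np.load('top0.npz')); s['f']=float(s['f']); P=cloud(s)
z=P[...,2]; print('table z',np.median(z[100:110,180:260]), 'depth zeros',(s['depth']==0).mean())
m=((z>.052)&(z<.10)).astype(np.uint8)
n,l,st,c=cv2.connectedComponentsWithStats(m,connectivity=4)
i=l[200,265] or l[180,260]; print('comp',st[i])
k=l==i; 
pts=P[k]; pts=pts[pts[:,2]<.072]; 
k2=cv2.morphologyEx(k.astype(np.uint8),cv2.MORPH_OPEN,np.ones((9,9)))>0
q=P[k2][:,:2].astype(np.float32)
r=cv2.minAreaRect(q*1000); print('rect',r); print(cv2.boxPoints(r))
for z0,z1 in((.055,.0625),(.0625,.07),(.078,.1)):
    a=k&(z>z0)&(z<z1); print(z0,a.sum(),np.median(P[a],0))
h=(k&(z>.078)); h=cv2.morphologyEx(h.astype(np.uint8),cv2.MORPH_OPEN,np.ones((3,3)))>0
r=cv2.minAreaRect(P[h][:,:2].astype(np.float32)*1000); print('hood',r)
for nm,u,v,zz in(('tube',179,177,.104),('vial',198,214,.09),('tape',434,239,.013)): print(nm,ray(s,u,v,zz))
for u,v in((207,156),(317,118),(351,217),(243,256)): print(ray(s,u,v,.063))
```

```text
table z -0.0011462952526511971 depth zeros 0.003859375
comp [  205   117   146   140 12461]
rect ((542.9259643554688, 296.2552490234375), (234.18833923339844, 254.3689727783203), 19.760711669921875)
[[389.727   376.3615 ]
 [475.72726 136.97162]
 [696.12494 216.14899]
 [610.12463 455.53888]]
0.055 6230 [0.58557923 0.31097129 0.05907992]
0.0625 2971 [0.49067057 0.28400232 0.06470531]
0.078 3108 [0.50003166 0.28154628 0.08469007]
hood ((500.5876159667969, 281.0860900878906), (84.21792602539062, 169.67877197265625), 19.87159538269043)
tube [0.55935629 0.49979421 0.104     ]
vial [0.48193844 0.46334164 0.09      ]
tape [ 0.42208719 -0.05450875  0.013     ]
[0.60931289 0.45055736 0.063     ]
[0.69103297 0.20942133 0.063     ]
[0.47296625 0.13767375 0.063     ]
[0.39092525 0.37252513 0.063     ]
```

The fit is good: box at (0.543, 0.296), yaw 19.8°, and the hood front face at about box x -87 mm. I'll push with open fingers, which gives two contact points and keeps the cover straight, and approach in front of the hood at height first.

move_arm:
  deltas: [0,0,-0.055,49.3,-67.2,0,-1,0,0,-0.055,49.3,-67.2,0,-1,0,0,-0.055,49.3,-67.2,0,-1,0,0,-0.055,49.3,-67.2,0,-1,0,0,-0.055,49.3,-67.2,0,-1,0,0,-0.055,49.3,-67.2,0,-1,0,0,-0.055,49.3,-67.2,0,-1,0,0,-0.055,49.3,-67.2,0,-1]

```text
time: 0.9
tool_pos: [0.2918, -0.1482, 0.2052]
ee_rot: [3.141, -0.0, 0.345]
wrist_force: [1.1, 0.2, -0.0]
width: 0.0941
finger_force: 0.0
```

```bash
cat > go.py <<'E'
import sys
from h import *
# usage: go.py boxx boxy z(mm) [yaw offset] -> tool-axis deltas (rotvec, cm)
def go(bx,by,z,dy=0):
    o=robot.get_obs(); Y=np.radians(19.8); c,s=np.cos(Y),np.sin(Y); B=np.array([.543,.296])
    T=R.from_euler('xyz',o['ee_rot']); G=R.from_euler('xyz',[np.pi,0,Y+dy])
    t=np.r_[B+np.array([[c,-s],[s,c]])@[bx/1e3,by/1e3],z/1e3]
    p=np.array(o['tool_pos']); b=np.array([[c,s],[-s,c]])@(p[:2]-B)*1e3
    print('t',o['time'],'now box',b.round(1),'z',(p[2]*1e3).round(1),'F',np.round(o['wrist_force'],1),'w',o['width'],'j',np.round(o['joint_positions'],2))
    print('delta',(T.inv()*G).as_rotvec().round(3),(T.inv().apply(t-p)*100).round(2))
go(*map(float,sys.argv[1:]))
E
python3 go.py -112 0 206
```

```text
t 0.9 now box [-386.8 -332.8] z 205.2 F [ 1.1  0.2 -0. ] w 0.09408225801558077 j [-0.64 -0.43  1.81  0.    1.76  0.58]
delta [ 0.    -0.    -0.001] [ 27.45 -33.31  -0.08]
```

move_arm:
  deltas: [0,0,0,27.5,-33.3,0,-1,0,0,0,27.5,-33.3,0,-1,0,0,0,27.5,-33.3,0,-1,0,0,0,27.5,-33.3,0,-1,0,0,0,27.5,-33.3,0,-1,0,0,0,27.5,-33.3,0,-1,0,0,0,27.5,-33.3,0,-1,0,0,0,27.5,-33.3,0,-1]

```text
time: 1.7
tool_pos: [0.4269, 0.2286, 0.205]
ee_rot: [3.141, 0.001, 0.347]
wrist_force: [0.9, -0.4, 0.9]
width: 0.0938
finger_force: 0.0
```

```bash
python3 go.py -112 0 74
```

```text
t 1.7 now box [-132.1  -24.1] z 205.0 F [ 0.9 -0.4  0.9] w 0.09380473133595442 j [ 0.37 -0.06  1.52 -0.    1.68  1.6 ]
delta [0.    0.001 0.001] [ 2.02 -2.41 13.09]
```

move_arm:
  deltas: [0,0,0,1.9,-2.4,4,-1,0,0,0,1.9,-2.4,8,-1,0,0,0,1.9,-2.4,11,-1,0,0,0,1.9,-2.4,13,-1,0,0,0,1.9,-2.4,13,-1,0,0,0,1.9,-2.4,13,-1]

```text
time: 2.3
tool_pos: [0.4366, 0.2553, 0.0754]
ee_rot: [3.141, 0.001, 0.346]
wrist_force: [0.0, 0.3, 0.9]
width: 0.0942
finger_force: 0.0
```

```bash
python3 go.py 17 0 72
python3 - <<'E'
from h import *
s=snap('side'); cv2.imwrite('pics/s1.png',cv2.resize(s['image'][150:330,200:420,::-1],None,fx=3,fy=3))
E
```

```text
t 2.3 now box [-113.9   -2.2] z 75.4 F [0.  0.3 0.9] w 0.09415133996960216 j [ 0.42  0.05  1.67 -0.    1.42  1.64]
delta [0.    0.001 0.   ] [13.09 -0.22  0.33]
```

View pics/s1.png

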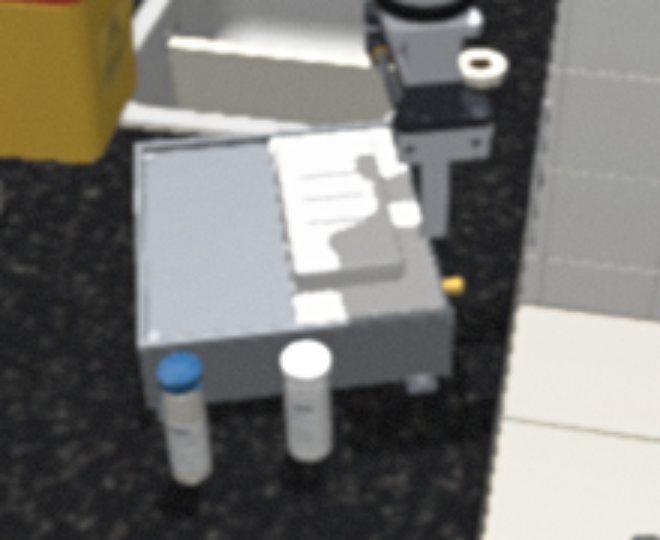

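The gripper stands in front of the hood, with a fingertip near (435,235) in the crop, clear of everything. Now I push.

move_arm:
  deltas: [0,0,0,0.8,-0.2,0.3,-1,0,0,0,1.8,-0.2,0.3,-1,0,0,0,2.8,-0.2,0.3,-1,0,0,0,3.8,-0.2,0.3,-1,0,0,0,4.8,-0.2,0.3,-1,0,0,0,5.8,-0.2,0.3,-1,0,0,0,6.8,-0.2,0.3,-1,0,0,0,7.8,-0.2,0.3,-1]

```text
time: 3.15
tool_pos: [0.5102, 0.2839, 0.0724]
ee_rot: [3.141, 0.0, 0.346]
wrist_force: [-3.3, -1.1, 3.0]
width: 0.0945
finger_force: 1.9
```

```bash
python3 go.py 17 0 72
python3 - <<'E'
from h import *
s=snap('top'); P=cloud(s); z=P[...,2]; Y=np.radians(19.8); c,q=np.cos(Y),np.sin(Y)
b=(P[...,:2]-[.543,.296])@np.array([[c,-q],[q,c]])*1e3
m=(abs(b[...,0])<112)&(abs(b[...,1])<84)&(z>.079)&(z<.092)
print('hood x range',np.percentile(b[m][:,0],[1,99]))
E
```

```text
t 3.15 now box [-35.   -0.2] z 72.4 F [-3.3 -1.1  3. ] w 0.09450744256864407 j [ 0.41  0.22  1.48 -0.    1.44  1.64]
delta [0. 0. 0.] [ 5.2  -0.02  0.03]
hood x range [-23.22064455  57.34907423]
```

move_arm:
  deltas: [0,0,0,1,0,0,-1,0,0,0,2,0,0,-1,0,0,0,3,0,0,-1,0,0,0,4,0,0,-1,0,0,0,4.5,0,0,-1,0,0,0,4.8,0,0,-1,0,0,0,5.0,0,0,-1,0,0,0,5.1,0,0,-1]

```text
time: 4.0
tool_pos: [0.5574, 0.301, 0.0722]
ee_rot: [3.142, 0.0, 0.346]
wrist_force: [-1.0, 0.4, 0.2]
width: 0.094
finger_force: 1.0
```

```bash
python3 go.py 17 0 72
```

```text
t 4.0 now box [15.3 -0.2] z 72.2 F [-1.   0.4  0.2] w 0.09403485798923784 j [ 0.41  0.33  1.35 -0.    1.46  1.63]
delta [0. 0. 0.] [ 0.17 -0.02  0.02]
```

Stop not felt yet, so I creep further.

move_arm:
  deltas: [0,0,0,0.1,0,0,-1,0,0,0,0.2,0,0,-1,0,0,0,0.3,0,0,-1,0,0,0,0.4,0,0,-1]

```text
time: 4.4
tool_pos: [0.5579, 0.3013, 0.0723]
ee_rot: [3.141, 0.008, 0.345]
wrist_force: [-11.7, -4.7, 5.4]
width: 0.094
finger_force: 5.9
```

The stop is reached: about 12 N and no further motion. I back off, raise the arm and look.

move_arm:
  deltas: [0,0,0,-1,0,0,-1,0,0,0,-2.5,0,-2,1,0,0,0,-5,0,-6,1,0,0,0,-9,0,-10,1,0,0,0,-14,0,-12,1,0,0,0,-19,0,-12,1,0,0,0,-23,0,-12,1,0,0,0,-23,0,-12,1]

```text
time: 5.2
tool_pos: [0.3407, 0.2231, 0.1928]
ee_rot: [-3.141, -0.003, 0.347]
wrist_force: [0.5, 0.4, 0.5]
width: 0.0417
finger_force: 0.0
```

```bash
python3 go.py -60 0 150
python3 - <<'E'
from h import *
s=snap('top'); P=cloud(s); z=P[...,2]; Y=np.radians(19.8); c,q=np.cos(Y),np.sin(Y)
b=(P[...,:2]-[.543,.296])@np.array([[c,-q],[q,c]])*1e3
m=(abs(b[...,0])<112)&(abs(b[...,1])<84)&(z>.079)&(z<.092)
print('hood x range',np.percentile(b[m][:,0],[1,99]))
np.savez('top1.npz',**s)
cv2.imwrite('pics/t1.png',cv2.resize(s['image'][110:265,190:360,::-1],None,fx=4,fy=3.8*4/3.8,interpolation=cv2.INTER_CUBIC)[:600])
E
```

```text
t 5.2 now box [-2.15e+02 -1.00e-01] z 192.8 F [0.5 0.4 0.5] w 0.04174388738902521 j [ 0.44 -0.24  1.7   0.    1.68  1.66]
delta [-0.    -0.003  0.002] [15.49  0.02  4.32]
hood x range [ 25.25930855 107.40090656]
```

View pics/t1.png

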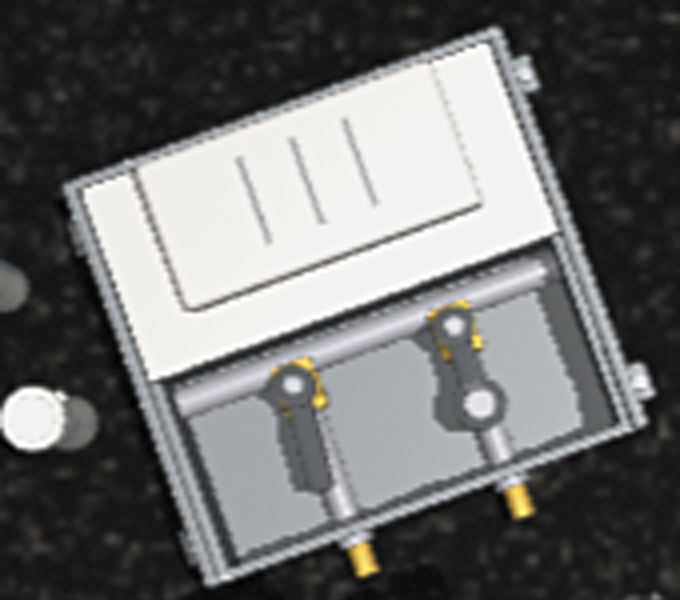

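The cover is at the stop, with the hood front at about x 26 mm. The marked handle with the disc is on the right valve, boss at crop (480,403). The plain handle is on the left valve, end near (315,488). Next I measure the angles.

```bash
python3 - <<'E'
from h import *
s=dict(np.load('top1.npz')); s['f']=float(s['f']); Y=np.radians(19.8); c,q=np.cos(Y),np.sin(Y)
def bx(cu,cv): 
    p=ray(s,190+cu/4,110+cv/4,.05); return np.array([[c,q],[-q,c]])@(p[:2]-[.543,.296])*1e3
for n,a,b,y in(('marked',(455,327),(480,403),-47),('plain',(293,384),(315,488),47)):
    A,E=bx(*a),bx(*b); print(n,A.round(1),E.round(1),'th',np.arctan2(E[1]-y,-(E[0]+27)),np.arctan2(E[1]-A[1],A[0]-E[0]))
E
python3 go.py -72 -85 110;python3 go.py -72 -85 36
```

```text
marked [-31.2 -48.1] [-75.3 -46.4] th 0.011586658001045693 0.037314464713746526
plain [-29.7  46.4] [-87.5  54.7] th 0.12685341775697123 0.14222397543295712
t 5.25 now box [-2.121e+02 -1.000e-01] z 193.2 F [-0.  -0.6  0.4] w 0.037405200298509175 j [ 0.44 -0.23  1.69 -0.    1.67  1.66]
delta [-0.    -0.005  0.001] [13.96  8.51  8.39]
t 5.25 now box [-2.121e+02 -1.000e-01] z 193.2 F [-0.  -0.6  0.4] w 0.037405200298509175 j [ 0.44 -0.23  1.69 -0.    1.67  1.66]
delta [-0.    -0.005  0.001] [13.92  8.51 15.79]
```

move_arm:
  deltas: [0,0,0,5,3,0,1,0,0,0,9,6,0,1,0,0,0,13.8,8.8,2,1,0,0,0,13.8,8.8,6,1,0,0,0,13.8,8.8,9,1,0,0,0,13.8,8.8,9,1,0,0,0,13.8,8.8,9,1]

```text
time: 5.95
tool_pos: [0.5055, 0.1885, 0.1024]
ee_rot: [3.141, -0.0, 0.346]
wrist_force: [-0.6, -0.2, -0.2]
width: 0.0006
finger_force: 0.0
```

```bash
python3 go.py -72 -88 36
```

```text
t 5.95 now box [-71.7 -88.4] z 102.4 F [-0.6 -0.2 -0.2] w 0.0005977365922059509 j [ 0.25  0.11  1.56 -0.    1.48  1.48]
delta [ 0. -0.  0.] [-0.03 -0.04  6.64]
```

move_arm:
  deltas: [0,0,0,0,0,2,1,0,0,0,0,0,4,1,0,0,0,0,0,5.5,1,0,0,0,0,0,6.5,1,0,0,0,0,0,6.6,1]

```text
time: 6.45
tool_pos: [0.5051, 0.1888, 0.0373]
ee_rot: [3.141, -0.002, 0.346]
wrist_force: [-0.8, -1.3, -0.6]
width: 0.0005
finger_force: 0.0
```

```bash
python3 - <<'E'
from h import *
print('waypoints: theta, tool dx dy cm from box(-72,-88)')
for t in np.linspace(0,1.571,12):
    r,D=43,26; x=-28-r*np.cos(t)-D*np.sin(t); y=-47+r*np.sin(t)-D*np.cos(t)
    print(round(t,2),round((x+72)/10,2),round(-(y+88)/10,2))
E
python3 go.py -72 -88 36
```

```text
waypoints: theta, tool dx dy cm from box(-72,-88)
0.0 0.1 -1.5
0.14 -0.23 -2.14
0.29 -0.46 -2.82
0.43 -0.59 -3.52
0.57 -0.62 -4.24
0.71 -0.55 -4.95
0.86 -0.38 -5.65
1.0 -0.11 -6.31
1.14 0.25 -6.93
1.29 0.69 -7.49
1.43 1.22 -7.99
1.57 1.8 -8.4
t 6.45 now box [-72. -88.] z 37.3 F [-0.8 -1.3 -0.6] w 0.0005166664433587883 j [ 0.25  0.16  1.64 -0.    1.35  1.48]
delta [ 0.    -0.002  0.001] [ 0.   -0.    0.13]
```

move_arm:
  deltas: [0,0,0,0,-0.8,0,1,0,0,0,0.1,-1.5,0,1,0,0,0,-0.2,-2.1,0,1,0,0,0,-0.45,-2.8,0,1,0,0,0,-0.6,-3.5,0,1,0,0,0,-0.6,-4.2,0,1,0,0,0,-0.55,-4.9,0,1,0,0,0,-0.4,-5.6,0,1]

```text
time: 7.25
tool_pos: [0.4806, 0.2401, 0.036]
ee_rot: [-3.141, 0.002, 0.346]
wrist_force: [-0.1, -2.2, 0.8]
width: 0.0005
finger_force: 0.7
```

```bash
python3 go.py -72 -88 36
```

```text
t 7.25 now box [-77.6 -31.4] z 36.0 F [-0.1 -2.2  0.8] w 0.0004953447129678978 j [0.36 0.16 1.64 0.   1.35 1.58]
delta [-0.     0.002  0.   ] [ 0.56  5.66 -0.  ]
```

move_arm:
  deltas: [0,0,0,0.3,-0.7,0,1,0,0,0,0.65,-1.3,0,1,0,0,0,1.1,-1.9,0,1,0,0,0,1.6,-2.4,0,1,0,0,0,2.0,-2.7,0,1,0,0,0,2.3,-2.8,0,1,0,0,0,2.5,-2.8,0,1]

```text
time: 7.95
tool_pos: [0.4945, 0.275, 0.0361]
ee_rot: [-3.14, 0.003, 0.346]
wrist_force: [-6.3, -1.0, 3.0]
width: 0.0005
finger_force: 3.2
```

```bash
python3 go.py -50 -4 36
```

```text
t 7.95 now box [-52.7  -3.3] z 36.1 F [-6.3 -1.   3. ] w 0.0005419776240056765 j [0.41 0.22 1.57 0.   1.36 1.63]
delta [-0.002  0.003  0.   ] [0.27 0.07 0.01]
```

move_arm:
  deltas: [0,0,0,0.1,0,0,1,0,0,0,0.2,0,0,1,0,0,0,0.2,0,0,1]

```text
time: 8.25
tool_pos: [0.4946, 0.2751, 0.0361]
ee_rot: [-3.14, 0.007, 0.346]
wrist_force: [-9.1, -1.2, 4.0]
width: 0.0004
finger_force: 4.1
```

The stop is firm: force rises to 9 N with no motion. I back away and raise the arm.

move_arm:
  deltas: [0,0,0,-0.8,0,0,1,0,0,0,-1.5,0,0,1,0,0,0,-1.5,0,-3,1,0,0,0,-1.5,0,-8,1,0,0,0,-4,0,-13,1,0,0,0,-9,0,-15,1,0,0,0,-14,0,-15,1,0,0,0,-17,0,-15,1]

```text
time: 9.05
tool_pos: [0.3368, 0.2171, 0.1883]
ee_rot: [-3.141, -0.005, 0.345]
wrist_force: [0.6, -0.1, 0.1]
width: 0.0003
finger_force: 0.0
```

Run:
```python
from h import *
s=snap('top'); cv2.imwrite('pics/t2.png',cv2.resize(s['image'][115:260,165:360,::-1],None,fx=4,fy=4,interpolation=cv2.INTER_CUBIC))
np.savez('top2.npz',**s)
```

```text
(no output)
```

View pics/t2.png

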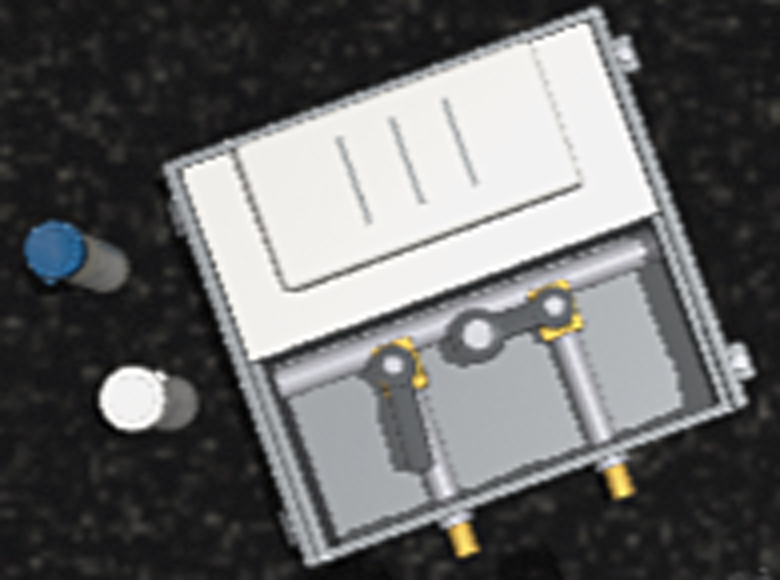

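The disc (477,333) lies straight left of its axis (555,305), at 19.7° and so parallel to the box's y axis: fully shut. The plain handle, cover, tube and vial are as they should be.

```bash
python3 -c "
from bench import robot
print(robot.close_job())"
```

```text
the job is handed in; nothing more can be done
None
```

The cover is slid back to its stop, the marked handle on the right valve is turned clockwise to its shut stop, the plain handle, tube and vial look unmoved in the last top view, the arm stayed well clear of the tape roll (not re-checked), and the job is handed in at about 9 s.

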